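# Set the spray-booth fan dial by clicks and start it

### The job

Set the booth fan controller: push its blue knob down gently, only just hard enough for the clutch to grip, and turn it clockwise click by click until the white pointer of the dial has come to rest at the green peg. Let go of the knob, then press the green start button to start the fan. Leave the paints, stands and other things on the bench alone.

Things in the scene. Friction and masses are not known exactly. Their poses are not given: they have to be found in the camera images.
- controller: White fixed box 170 x 280 x 70 mm (x, y, z) on a 12 mm board. Origin: centre of its underside; z up, x away from the robot at yaw 0. Knob and dial share a vertical axis at (0, +55) mm, the button is at (-20, -90) mm. Round grey plinth about that axis: radius 60 mm, top 80 mm above the origin, black ticks one click apart at radius 54 mm.
- knob: Blue push-to-turn knob. Origin on its axis under its flange, 96 mm above the controller's underside when up. Flange radius 30 mm, 6 mm thick; on it a bar grip along the knob's x, 52 mm long, 14 mm wide (y), 6 to 36 mm above the origin. Pinch the bar from above. A light spring (1 N, 0.15 N/mm) holds it up; travel 17 mm. While up it turns freely both ways without the dial.
- knob_grip (a point): Middle of the bar grip on the knob's axis, 26 mm above the knob's origin, 10 mm below the bar's top; x along the bar. The knob catches the dial only once pushed down onto the clutch plate: after 2 to 10 mm, differing from unit to unit and not visible, felt as a step of 4.5 N, then 7 N per mm. Below about 8 N of push it may slip at a click; 10 to 13 N carries the dial; over 18 N damages the clutch.
- plate: Clutch plate under the knob: steel disc of radius 30 mm, turning with the black dial disc (radius 46 mm). Origin on the axis, 10 mm below its face (82 mm above the controller's underside) that the knob's four rubber feet (at radius 25 mm) press on. Gives way downward at most 6 mm (4.5 N preload, 7 N/mm). Turn it only through the knob, whose flange fingertips may rest on.
- dial (a joint): Angle of the dial (rad): 0 at the start (closed), growing clockwise seen from above. It has click stops every 24 degrees (0.419 rad); each click takes up to 0.06 N m. Between clicks it snaps to the nearer one when let go. It can go to 9 clicks.
- pointer (a point): Outer end of the white pointer line on the black dial disc, 44 mm from the axis. At 0 it points along the controller's -x; it turns clockwise seen from above with the dial.
- green_peg: Green peg, 11 mm across and 5 mm high, fixed on the plinth at 54 mm from the axis, at the 4th, 5th or 6th click from closed. The fan's setting wanted: the pointer must point at this peg. Origin: centre of its underside. The yellow and red pegs are alike and stand at the other two of these clicks.
- yellow_peg: Yellow peg, as the green one, another setting, not wanted.
- red_peg: Red peg, as the green one, another setting, not wanted.
- start: Green round start button, radius 16 mm, on the controller's top at (-20, -90) mm from its origin. Travel 6 mm straight down, fully down at 5 N, springs back. It counts as pressed beyond 4 mm.
- start_top (a point): Centre of the top of the start button, 92 mm above the controller's underside when up.
- drying_stand: Loose drying stand, 150 mm square, 36 mm high, with a handle and clip sticks to about 230 mm high holding yellow model parts; leave alone. Origin: centre of its underside, as for all below.
- drying_stand2: Second such stand; leave alone.
- paint_jar: Small paint jar, 36 mm across, 50 mm high; leave alone.
- paint_jar2: Small paint jar, 36 mm across, 50 mm high; leave alone.
- thinner: Bottle, 50 mm across, 110 mm high; leave alone.
- mixing_cup: White cup, 50 mm across, 40 mm high; leave alone.
- brush: Brush, 160 mm long, lying; leave alone.

How it is judged:
By the outcome, as a careful person would: the job done as asked, in the order asked, and still so for the second after the job is handed in, with the robot touching nothing.
It also fails if it takes over 72 s, if anything falls off the work surface, if the arm or the gripper's body presses on something with over 40 N, if the wrist force passes 120 N, or if a joint passes its speed limit or range.

### The arm

A 6-joint arm with a two-finger parallel gripper is mounted at the origin on the work surface. World frame = base frame: x ahead of the robot, y to its left, z up, the work surface at z = 0. Lengths are in mm, angles in rad, forces in N, time in s.
With the tool pointing down it reaches from about 300 to 825 mm from the base axis. Payload 5.4 kg.
Tool frame: the origin (TCP) lies at the very end of the fingers, on their centre line; the grasp point (between the pads) lies 19 mm behind it; x points along the fingers, y is the direction in which the jaws open and shut, and the axes are right-handed (so a half turn about x gives the same grasp; the last joint's range is limited). The gripper opens to 92 mm and grips with 3 to 60 N. Pads are 20 mm wide; open, the fingers measure 128 mm over their backs; the gripper's body (75 mm by 189 mm) begins 69 mm behind the grasp point.
Start: joints at [0.906, 0.158, 1.597, -0, 1.386, -0.21], TCP at [252.594, 516.529, 187.401] pointing down, gripper open.
Joint ranges: [-2.91, 2.91], [-0.94, 2.29], [0.18, 2.7], [-1.29, 4.43], [0.17, 2.64], [-3, 3]. Speed limits (rad/s): [2.57, 2.57, 3.14, 3.14, 3.14, 3.14].

### API

Orientations are given as a unit quaternion [w, x, y, z].
In Python, from cell import manip gives the robot as it stands.
- The arm moves only by the tool apply_moves, never from a script. Its argument "deltas" is a list of rows, each a list of 7 numbers: the shift along the tool's x, y, z in m, then the turn, a rotation vector about the tool's x, y, z in degrees, then the finger opening in m, from 0 to 0.0919. In form: [[x, y, z, wx, wy, wz, claw], ...]. A call has 1 to 10 rows; each row shifts and turns the commanded pose from where the row before left it, along the tool's axes as they then stand; what a row does not reach is not made up. A row lasts 1/8 s, in which the tool goes at most 62.5 mm and 10.7 degrees, less where a joint would pass 70% of its speed; a pose out of reach is approached as far as the arm can. A call is refused whole if a number of a shift passes 0.0625 or a number of a turn 10.7, either way. A call with a gripper value outside its range is refused whole. The fingers move at their own pace and stop on an object; the grip force is fixed at half the most. Time passes only in rows, so rows that do not move let the fingers close. It gives the time, the measured TCP pose, the force and the opening at its end, in the units of the state.
- manip.get_obs(): the state, without advancing time (a new reading comes with each control period).
- manip.capture(name): name is "scene" or "top" or "wrist"; returns (picture, depth): 480x640x3 uint8, blue, green, red; 480x640 float32, mm along the optical axis (not along the pixel's ray), 0 where there is no reading.
- manip.calibration(name): a dict with "mtx" (3x3 intrinsics, pixels), "R" (3x3) and "t" (3): a world point X has camera coordinates R X + t. Camera axes: x right, y down, z forward; pixel columns grow to the right and rows downward; lengths in mm; the calibration is good to about 2 mm. A picture is of the moment at which its call begins: read the wrist's pose just before it. calibration takes no time and is no camera call; for the wrist camera it gives the pose at the moment of the call.
- manip.job_done(): hands the job in, once; it reports no verdict.
The state is a dict: "clock": time; "q": joint angles; "joint_velocities": joint speeds; "tau": joint torques, N m; "eef_pos": TCP position; "tcp_rot": TCP orientation; "force": force on the tool from outside, world axes, zero at the start; "moment": the same for the moment, N m; "width": finger opening in mm.
Only numpy, scipy, OpenCV 4.12 (cv2) and the standard library are available. Lean on these libraries where they do the work, as an engineer would, in place of code of your own. Each camera call takes 0.05 s, during which the arm holds its last target.

## Working session

There is one attempt and no reset: what is moved stays moved. The work goes in short steps, Python scripts to look and compute and a tool call to move; the robot and the scene stay as the last step left them, time stands still between calls to the robot, and variables do not carry over. Pictures are saved under pics/ and viewed, and the job is handed in when it is done.

Besides the shell and the picture viewer there is one more tool, called after "Request:" as name(argument=value, ...), one argument or row to a line, values as JSON. apply_moves: Moves the arm, as the interface text tells. Its arguments: {"type":"object","properties":{"deltas":{"type":"array"}},"required":["deltas"]}

```bash
ls; mkdir -p pics; python3 - <<'E'
from cell import manip
import cv2,numpy as np
o=manip.get_obs()
print({k:np.round(v,3).tolist() for k,v in o.items()})
for n in ("scene","top"):
    p,d=manip.capture(n); cv2.imwrite(f"pics/{n}0.png",p); np.save(f"pics/{n}0.npy",d)
    c=manip.calibration(n); print(n,np.round(c["mtx"],1).tolist(),np.round(c["R"],3).tolist(),np.round(c["t"],1).tolist())
E
```

```text
pics
{'clock': 0.0, 'q': [0.906, 0.159, 1.598, 0.0, 1.386, -0.21], 'joint_velocities': [-0.0, -0.001, -0.0, -0.001, 0.002, 0.0], 'tau': [-0.002, -38.559, -32.211, 0.07, 0.038, -0.0], 'eef_pos': [252.186, 516.004, 186.417], 'tcp_rot': [0.689, 0.159, 0.689, -0.16], 'force': [-0.912, 0.272, 1.031], 'moment': [0.009, -0.023, 0.026], 'width': 92.022}
scene [[536.9, 0.0, 332.3], [0.0, 536.9, 237.9], [0.0, 0.0, 1.0]] [[-0.855, 0.518, 0.003], [0.389, 0.646, -0.657], [-0.342, -0.56, -0.754]] [514.9, -125.0, 1482.6]
top [[461.3, 0.0, 321.0], [0.0, 461.3, 235.0], [0.0, 0.0, 1.0]] [[0.024, -1.0, -0.016], [-0.997, -0.023, -0.07], [0.07, 0.018, -0.997]] [-19.5, 578.4, 1244.7]
```

View pics/scene0.png

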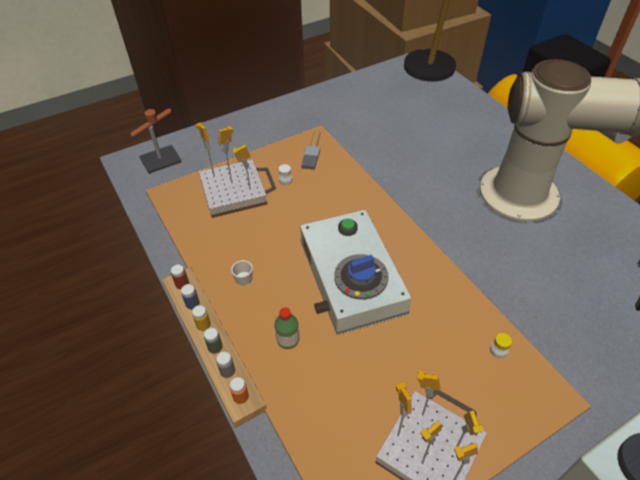

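View pics/top0.png

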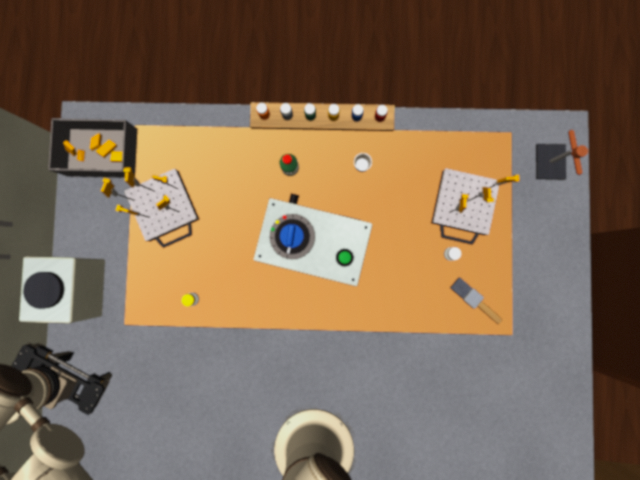

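The top view shows the controller around (312,241), its knob near (291,236), the button near (345,257), and pegs near (275-290, 220). I'll zoom in and measure.

```bash
cat > h.py <<'E'
import cv2,numpy as np
from cell import manip
def ray(c,uv,z):
    M=np.asarray(c["mtx"]);R=np.asarray(c["R"]);t=np.asarray(c["t"]).ravel()
    u=cv2.undistortPoints(np.array([[uv]],float),M,None)[0,0]
    C=-R.T@t; d=R.T@np.array([u[0],u[1],1]); return C+d*(z-C[2])/d[2]
def blobs(p,lo,hi,amin=4):
    h=cv2.cvtColor(p,cv2.COLOR_BGR2HSV); m=cv2.inRange(h,np.array(lo),np.array(hi))
    n,l,s,c=cv2.connectedComponentsWithStats(m)
    return [(c[i].round(1).tolist(),int(s[i,4])) for i in range(1,n) if s[i,4]>=amin],m
E
python3 - <<'E'
from h import *
p=cv2.imread("pics/top0.png");d=np.load("pics/top0.npy");c=manip.calibration("top")
cv2.imwrite("pics/topz.png",cv2.resize(p[190:295,245:380],None,fx=5.6,fy=5.6,interpolation=cv2.INTER_CUBIC))
s=cv2.imread("pics/scene0.png")
cv2.imwrite("pics/scenez.png",cv2.resize(s[205:335,290:420],None,fx=4.5,fy=4.5,interpolation=cv2.INTER_CUBIC))
print("green",blobs(p,(50,120,60),(75,255,255))[0]); print("blue",blobs(p,(100,120,60),(125,255,255))[0])
for v in [(250,240),(291,236),(345,257),(330,230),(400,300)]: print(v,d[v[1],v[0]])
# white box
h=cv2.cvtColor(p,cv2.COLOR_BGR2HSV); m=cv2.inRange(h,(0,0,150),(180,50,255)); m[:190]=0;m[295:]=0;m[:,:245]=0;m[:,380:]=0
cs,_=cv2.findContours(m,0,1);k=max(cs,key=cv2.contourArea);r=cv2.minAreaRect(cv2.convexHull(k));print(r)
for b in cv2.boxPoints(r): print(b,ray(c,b,82).round(1))
E
```

```text
green [([289.1, 166.2], 79), ([272.5, 229.0], 6), ([344.4, 257.1], 149)]
blue [([356.3, 116.1], 9), ([291.1, 235.3], 506)]
(250, 240) 1271.6674
(291, 236) 1139.9324
(345, 257) 1174.3433
(330, 230) 1205.2471
(400, 300) 1260.6378
((312.558837890625, 241.26473999023438), (105.9880599975586, 64.27194213867188), 14.03624439239502)
[253.35295 259.5883 ] [506.2 167.6  82. ]
[268.94122 197.23534] [670.7 132.2  82. ]
[371.7647 222.9412] [ 608.9 -138.6   82. ]
[356.17645 285.29413] [ 446.2 -101.    82. ]
```

```bash
sleep 0
```

```text
(no output)
```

View pics/topz.png

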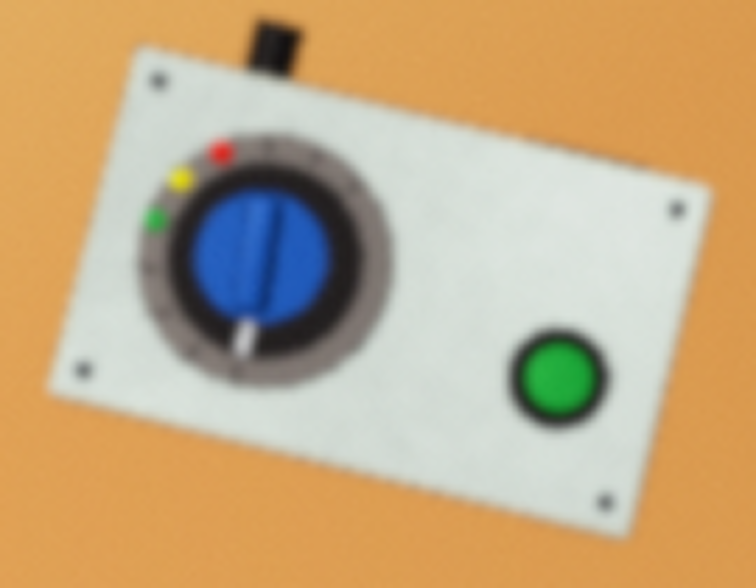

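View pics/scenez.png

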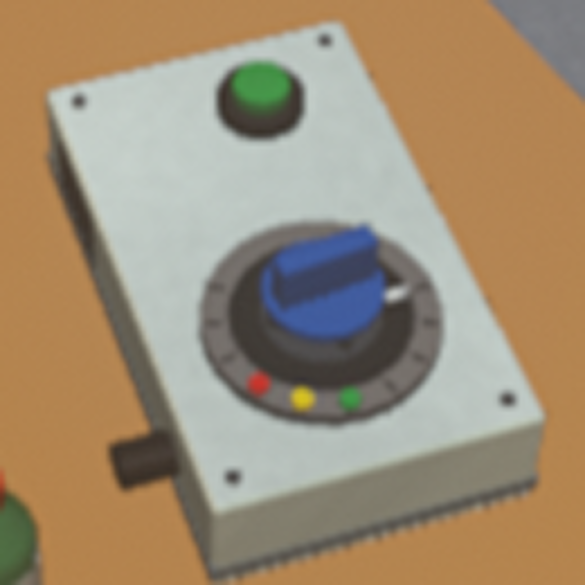

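```bash
python3 - <<'E'
from h import *
p=cv2.imread("pics/top0.png");d=np.load("pics/top0.npy");c=manip.calibration("top")
R=np.asarray(c["R"]);t=np.asarray(c["t"]).ravel()
def pt(u,v):
    z=d[v,u];return R.T@(z*np.array([(u-c["mtx"][0][2])/c["mtx"][0][0],(v-c["mtx"][1][2])/c["mtx"][1][1],1])-t)
for v in [(250,240),(291,236),(345,257),(330,230),(400,300),(400,380)]: print(v,pt(*v).round(1))
z=lambda u,v,h:ray(c,(245+u/5.6-.4,190+v/5.6-.4),h)
ax=z(265,260,92)
print("plinth",ax,"btn",ray(c,(344.4,257.1),104))
for n,u,v in [("green",155,220),("yel",180,180),("red",222,153),("ptr",240,352)]:
    q=z(u,v,94)-ax; print(n,np.hypot(*q[:2]),np.degrees(np.arctan2(q[1],q[0])))
a,b=z(262,200,144),z(248,305,144);print("bar",a,b,np.degrees(np.arctan2(*(a-b)[[1,0]])))
from scipy.spatial.transform import Rotation as Ro
o=manip.get_obs();print(Ro.from_quat(np.roll(o["tcp_rot"],-1)).as_matrix().round(3))
E
```

```text
(250, 240) [560.8 189.6  15.6]
(291, 236) [565.7  66.  145.8]
(345, 257) [518.  -69.8 105.6]
(330, 230) [588.1 -30.1  80.2]
(400, 300) [ 406.4 -225.8    8.5]
(400, 380) [ 188.5 -230.8   -6.5]
plinth [569.29861227  68.03697979  92.        ] btn [517.74151153 -68.36619913 104.        ]
green 54.07375072240628 71.42079160371301
yel 54.03834857775924 48.151006248568
red 53.411987920460184 23.349999960573715
ptr 44.016179553582944 166.66522598062826
bar [592.43109807  65.91929188 144.        ] [545.76805115  70.78097648 144.        ] -5.948017663475236
[[-0.001  0.439  0.898]
 [-0.001  0.898 -0.439]
 [-1.    -0.002 -0.   ]]
```

Request:
apply_moves(
  deltas=[
    [-0.02, -0.01, 0.02, 0, 0, 0, 0.0919],
    [-0.02, -0.02, 0.04, 0, 0, 0, 0.0919],
    [-0.01, -0.0263, 0.048, 0, 0, 0, 0.0919],
    [0, -0.0263, 0.048, 0, 0, 0, 0.0919],
    [0, -0.0263, 0.048, 0, 0, 0, 0.0919],
    [0, -0.0263, 0.048, 0, 0, 0, 0.0919],
    [0, -0.0263, 0.048, 0, 0, 0, 0.0919],
    [0, -0.0263, 0.048, 0, 0, 0, 0.0919],
    [0, -0.0263, 0.048, 0, 0, 0, 0.0919],
    [0, -0.0263, 0.048, 0, 0, 0, 0.0919],
  ],
)

```text
clock: 1.35
eef_pos: [546.4, 103.9, 237.0]
tcp_rot: [0.689, 0.159, 0.689, -0.159]
force: [0.3, 0.3, 1.1]
width: 91.9
```

Request:
apply_moves(
  deltas=[
    [0, -0.02, 0.035, -7, 0, 0, 0.0919],
    [0, 0, 0, -7, 0, 0, 0.0919],
    [0, 0, 0, -6, 0, 0, 0.0919],
    [0, 0, 0, 0, 0, 0, 0.0919],
  ],
)

```text
clock: 1.85
eef_pos: [568.2, 72.1, 236.8]
tcp_rot: [0.706, 0.038, 0.706, -0.038]
force: [-0.9, -0.2, 0.3]
width: 92.0
```

```bash
cat > st.py <<'E'
from h import *
from scipy.spatial.transform import Rotation as Ro
def st():
    o=manip.get_obs();M=Ro.from_quat(np.roll(o["tcp_rot"],-1)).as_matrix()
    print("t",round(o["clock"],2),"pos",np.round(o["eef_pos"],1),"F",np.round(o["force"],1),"M",np.round(o["moment"],2),"w",round(o["width"],1),"q6",np.round(o["q"],2),"yang",round(float(np.degrees(np.arctan2(M[1,1],M[0,1]))),1),"x",M[:,0].round(3))
    return o,M
E
python3 - <<'E'
from st import *
st();p,d=manip.capture("wrist");cv2.imwrite("pics/w1.png",p);np.save("pics/w1.npy",d)
c=manip.calibration("wrist");np.savez("pics/w1c.npz",**{k:np.asarray(c[k]) for k in("mtx","R","t")});print(c)
E
```

```text
t 1.85 pos [568.2  72.1 236.8] F [-0.9 -0.2  0.3] M [-0.01  0.02 -0.01] w 92.0 q6 [-0.08  0.12  1.54  0.    1.48 -1.55] yang 83.9 x [-0.001  0.    -1.   ]
{'mtx': array([[360.1185795 ,   0.        , 321.33541444],
       [  0.        , 360.1185795 , 240.30999803],
       [  0.        ,   0.        ,   1.        ]]), 'R': array([[ 1.07770305e-01,  9.94175776e-01,  2.97661480e-04],
       [ 9.50772835e-01, -1.03152845e-01,  2.92216540e-01],
       [ 2.90545310e-01, -3.12092571e-02, -9.56352134e-01]]), 't': array([-132.95360792, -579.62151912,  277.33521949])}
```

View pics/w1.png

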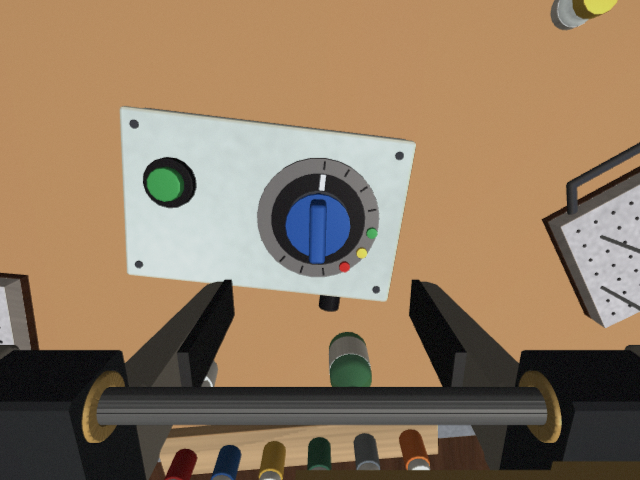

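The wrist view shows the bar from (318,201) to (317,263), the plinth around (318,217), the pegs at (372,233) green, (362,254) yellow and (345,267) red, and the button at (164,184). I'll turn these into positions.

```bash
python3 - <<'E'
from st import *
p=cv2.imread("pics/w1.png");c=dict(np.load("pics/w1c.npz"))
cv2.imwrite("pics/w1z.png",cv2.resize(p[145:290,245:395],None,fx=4,fy=4,interpolation=cv2.INTER_CUBIC))
g,_=blobs(p,(50,120,60),(75,255,255),10)
pe={}
for n,lo,hi in [("g",(50,120,60),(75,255,255)),("y",(22,150,120),(32,255,255)),("r",(0,180,100),(5,255,255)),("r2",(172,150,100),(180,255,255))]:
    bl=[b for b in blobs(p,lo,hi,8)[0] if 120<b[0][0]<400 and 140<b[0][1]<290];print(n,bl)
    for b in bl: print("   z96",ray(c,b[0],96).round(1),"z104",ray(c,b[0],104).round(1))
bl,m=blobs(p,(100,120,40),(125,255,255),200);print(bl)
h=cv2.cvtColor(p,cv2.COLOR_BGR2GRAY);h3=cv2.cvtColor(p,cv2.COLOR_BGR2HSV)
# dark+grey plinth within white box
m=cv2.inRange(h,0,160); m=m[150:282,250:385]; n,l,s,_=cv2.connectedComponentsWithStats(m);k=1+np.argmax(s[1:,4])
cs,_=cv2.findContours((l==k).astype(np.uint8),0,1);e=cv2.fitEllipse(cv2.convexHull(max(cs,key=cv2.contourArea)));ec=(e[0][0]+250,e[0][1]+150)
print(e,ec,ray(c,ec,92).round(1))
ax=ray(c,ec,92)
for n,uv in [("g",(372,233)),("p",(323,182))]:
    q=ray(c,uv,95)-ax;print(n,np.hypot(*q[:2]),np.degrees(np.arctan2(q[1],q[0])))
E
```

```text
g [([164.8, 184.1], 1001), ([371.1, 232.6], 78)]
   z96 [517.  -70.1  96. ] z104 [516.3 -66.5 104. ]
   z96 [585.1 119.2  96. ] z104 [582.8 118.3 104. ]
y [([358.7, 250.9], 15)]
   z96 [602.6 105.7  96. ] z104 [599.9 105.1 104. ]
r [([343.9, 266.2], 69)]
   z96 [617.2  89.6  96. ] z104 [614.1  89.4 104. ]
r2 []
[([317.3, 226.2], 3365), ([227.1, 462.1], 651)]
((67.7152099609375, 67.02263641357422), (119.61681365966797, 121.91608428955078), 98.0881576538086) (317.7152099609375, 217.02263641357422) [564.9  68.9  92. ]
g 55.361641206427116 67.71294147409303
p 34.829116813481676 165.40100861467582
```

View pics/w1z.png

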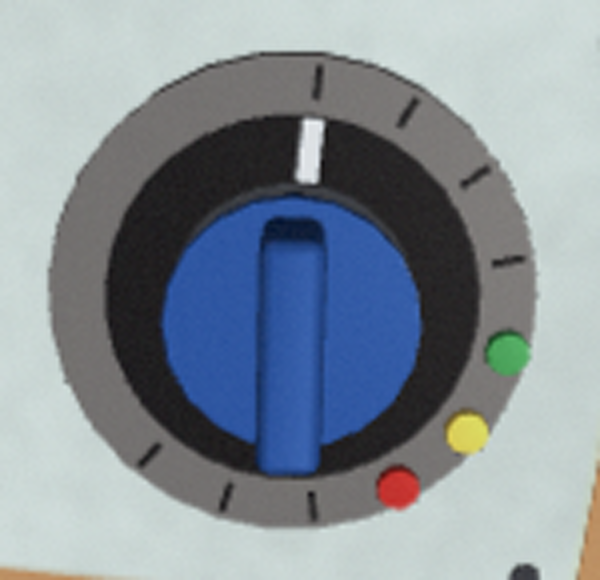

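```bash
python3 - <<'E'
from st import *
c=dict(np.load("pics/w1c.npz"));d=np.load("pics/w1.npy")
a=ray(c,(245+292/4,145+243/4),144);b=ray(c,(245+291/4,145+472/4),144)
print(a,b,(a+b)/2,np.degrees(np.arctan2(*(b-a)[[1,0]])))
for u,v in[(318,235),(305,230),(330,230),(200,240),(165,184)]:
    z=d[v,u];X=c["R"].T@(z*np.array([(u-321.3)/360.1,(v-240.3)/360.1,1])-c["t"]);print(u,v,X.round(1))
E
```

```text
[543.38757585  72.03463368 144.        ] [593.10162214  66.29293352 144.        ] [568.24459899  69.1637836  144.        ] -6.58815918987577
318 235 [567.8  69.4 145.5]
305 230 [570.6  56.7 114.5]
330 230 [572.9  79.6 115.1]
200 240 [578.1 -53.6  82.7]
165 184 [516.3 -66.5 103.6]
```

Request:
apply_moves(
  deltas=[
    [0.02, -0.0033, 0, 0, 0, 0, 0.06],
    [0.03, 0, 0, 0, 0, 0, 0.045],
    [0.03, 0, 0, 0, 0, 0, 0.04],
    [0.025, 0, 0, 0, 0, 0, 0.04],
    [0.013, 0, 0, 0, 0, 0, 0.04],
    [0, 0, 0, 0, 0, 0, 0.04],
    [0, 0, 0, 0, 0, 0, 0.04],
  ],
)

```text
clock: 2.78
eef_pos: [569.1, 68.9, 120.7]
tcp_rot: [0.707, 0.037, 0.705, -0.037]
force: [0.9, 0.3, 0.9]
width: 40.0
```

```bash
python3 - <<'E'
from st import *
st();p,d=manip.capture("wrist");cv2.imwrite("pics/w2.png",p)
E
```

```text
t 2.77 pos [569.1  68.9 120.7] F [0.9 0.3 0.9] M [ 0.03 -0.01 -0.06] w 40.0 q6 [-0.09  0.21  1.67  0.    1.26 -1.56] yang 83.9 x [ 0.002 -0.    -1.   ]
```

View pics/w2.png

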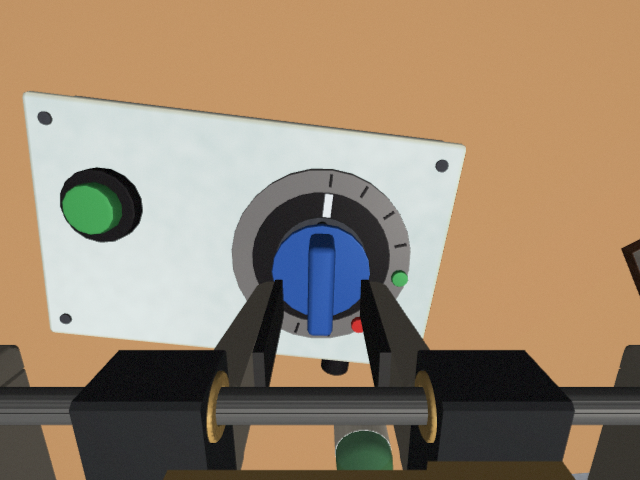

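The fingers straddle the bar evenly (tips at columns ~275 and 368, bar at 320). I'll lower a little and close.

Request:
apply_moves(
  deltas=[
    [0.004, 0, -0.001, 0, 0, 0, 0.03],
    [0, 0, 0, 0, 0, 0, 0.02],
    [0, 0, 0, 0, 0, 0, 0.01],
    [0, 0, 0, 0, 0, 0, 0.005],
    [0, 0, 0, 0, 0, 0, 0.005],
    [0, 0, 0, 0, 0, 0, 0.005],
  ],
)

```text
clock: 3.58
eef_pos: [567.2, 68.7, 115.5]
tcp_rot: [0.706, 0.037, 0.706, -0.038]
force: [-1.3, -2.0, 0.1]
width: 12.2
```

```bash
python3 - <<'E'
from st import *
st()
E
```

```text
t 3.58 pos [567.2  68.7 115.5] F [-1.3 -2.   0.1] M [-0.43  0.05  0.03] w 12.2 q6 [-0.09  0.21  1.68 -0.    1.25 -1.56] yang 83.9 x [-0. -0. -1.]
```

Request:
apply_moves(
  deltas=[
    [0.001, 0, 0, 0, 0, 0, 0.005],
    [0.001, 0, 0, 0, 0, 0, 0.005],
    [0, 0, 0, 0, 0, 0, 0.005],
  ],
)

```text
clock: 3.95
eef_pos: [567.2, 68.8, 113.4]
tcp_rot: [0.706, 0.037, 0.706, -0.038]
force: [-0.4, -3.7, 2.0]
width: 12.1
```

Request:
apply_moves(
  deltas=[
    [0.001, 0, 0, 0, 0, 0, 0.005],
    [0, 0, 0, 0, 0, 0, 0.005],
  ],
)

```text
clock: 4.2
eef_pos: [567.3, 68.8, 112.9]
tcp_rot: [0.706, 0.037, 0.706, -0.038]
force: [-2.0, -2.4, 5.2]
width: 12.4
```

Request:
apply_moves(
  deltas=[
    [0.001, 0, 0, 0, 0, 0, 0.005],
    [0, 0, 0, 0, 0, 0, 0.005],
  ],
)

```text
clock: 4.45
eef_pos: [567.4, 68.8, 112.5]
tcp_rot: [0.706, 0.037, 0.706, -0.038]
force: [-4.1, -3.2, 7.4]
width: 12.3
```

Request:
apply_moves(
  deltas=[
    [0.001, 0, 0, 0, 0, 0, 0.005],
    [0, 0, 0, 0, 0, 0, 0.005],
  ],
)

```text
clock: 4.7
eef_pos: [567.5, 68.8, 112.0]
tcp_rot: [0.706, 0.037, 0.706, -0.037]
force: [-5.1, -2.9, 10.1]
width: 12.1
```

Request:
apply_moves(
  deltas=[
    [0.0006, 0, 0, 0, 0, 0, 0.005],
    [0, 0, 0, 0, 0, 0, 0.005],
    [0, 0, 0, 0, 0, 0, 0.005],
  ],
)

```text
clock: 5.08
eef_pos: [567.6, 68.8, 111.8]
tcp_rot: [0.706, 0.037, 0.706, -0.038]
force: [-7.0, -3.2, 12.2]
width: 12.3
```

Request:
apply_moves(
  deltas=[
    [0, 0, 0, 0, 0, 0, 0.005],
  ],
)

```text
clock: 5.2
eef_pos: [567.6, 68.8, 111.7]
tcp_rot: [0.706, 0.037, 0.706, -0.038]
force: [-6.6, -3.1, 11.1]
width: 12.2
```

Request:
apply_moves(
  deltas=[
    [0, 0, 0, 0, 0, 0, 0.005],
  ],
)

```text
clock: 5.32
eef_pos: [567.5, 68.8, 111.7]
tcp_rot: [0.706, 0.037, 0.706, -0.038]
force: [-5.7, -2.9, 11.6]
width: 12.5
```

Request:
apply_moves(
  deltas=[
    [0, -0.0005, -0.001, 0, 0, 0, 0.005],
    [0, 0, 0, 0, 0, 0, 0.005],
  ],
)

```text
clock: 5.58
eef_pos: [567.4, 68.7, 112.0]
tcp_rot: [0.707, 0.037, 0.705, -0.037]
force: [-3.3, -1.8, 11.7]
width: 12.1
```

Request:
apply_moves(
  deltas=[
    [0, 0, 0, 6, 0, 0, 0.005],
    [0, 0, 0, 6, 0, 0, 0.005],
  ],
)

```text
clock: 5.82
eef_pos: [567.5, 69.0, 112.0]
tcp_rot: [0.699, 0.112, 0.697, -0.112]
force: [-2.9, -0.9, 10.1]
width: 12.4
```

```bash
python3 - <<'E'
from st import *
st();p,d=manip.capture("wrist");cv2.imwrite("pics/w3.png",p)
E
```

```text
t 5.83 pos [567.5  69.  112. ] F [-2.9 -0.9 10.1] M [-0.21  0.56  0.04] w 12.4 q6 [-0.09  0.21  1.69  0.    1.24 -1.34] yang 71.8 x [ 0.003  0.001 -1.   ]
```

View pics/w3.png

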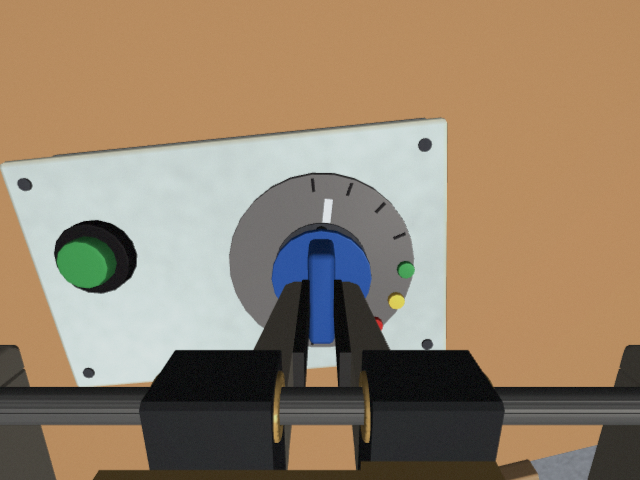

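The pointer at (327,210) now sits halfway between the 0 tick and the first tick, so the dial follows the knob. I'll continue to click 1.

Request:
apply_moves(
  deltas=[
    [0.0004, 0, 0, 6, 0, 0, 0.005],
    [0, 0, 0, 6, 0, 0, 0.005],
    [0, 0, 0, 0, 0, 0, 0.005],
  ],
)

```text
clock: 6.25
eef_pos: [567.7, 69.4, 111.8]
tcp_rot: [0.684, 0.184, 0.682, -0.183]
force: [-2.7, 0.0, 11.2]
width: 12.7
```

```bash
python3 - <<'E'
from st import *
st()
E
```

```text
t 6.25 pos [567.7  69.4 111.8] F [-2.7  0.  11.2] M [0.02 0.57 0.02] w 12.7 q6 [-0.09  0.22  1.69  0.    1.24 -1.14] yang 59.9 x [ 0.004  0.001 -1.   ]
```

Request:
apply_moves(
  deltas=[
    [0.0001, 0, 0, 6, 0, 0, 0.005],
    [0, 0, 0, 6, 0, 0, 0.005],
    [0, 0, 0, 6, 0, 0, 0.005],
    [0, 0, 0, 6, 0, 0, 0.005],
    [0, 0, 0, 0, 0, 0, 0.005],
  ],
)

```text
clock: 6.88
eef_pos: [568.2, 69.9, 111.9]
tcp_rot: [0.631, 0.323, 0.628, -0.32]
force: [-2.1, 0.5, 11.0]
width: 12.4
```

```bash
python3 - <<'E'
from st import *
st();p,d=manip.capture("wrist");cv2.imwrite("pics/w4.png",p)
E
```

```text
t 6.88 pos [568.2  69.9 111.9] F [-2.1  0.5 11. ] M [0.23 0.31 0.03] w 12.4 q6 [-0.09  0.22  1.69  0.    1.24 -0.72] yang 35.9 x [ 0.005  0.002 -1.   ]
```

View pics/w4.png

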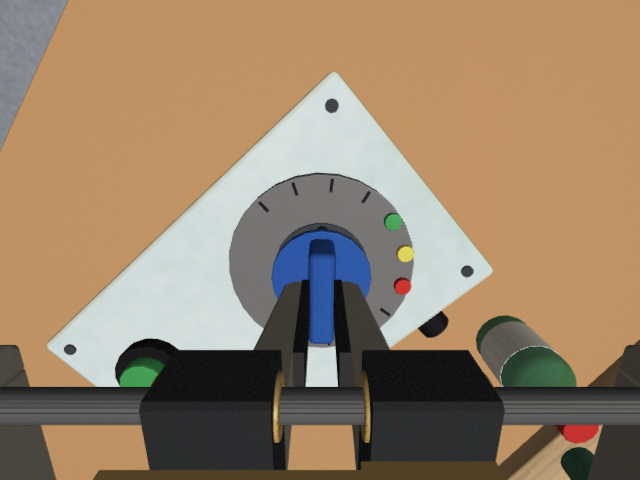

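The white pointer is hidden while the disc is pressed down into the plinth. I'll turn the remaining two clicks and check after release.

Request:
apply_moves(
  deltas=[
    [0.0002, 0, 0, 6, 0, 0, 0.005],
    [0, 0, 0, 6, 0, 0, 0.005],
    [0, 0, 0, 6, 0, 0, 0.005],
    [0, 0, 0, 6, 0, 0, 0.005],
    [0, 0, 0, 0, 0, 0, 0.005],
  ],
)

```text
clock: 7.55
eef_pos: [568.9, 70.2, 112.0]
tcp_rot: [0.55, 0.448, 0.548, -0.443]
force: [-0.4, 1.4, 11.2]
width: 12.3
```

```bash
python3 - <<'E'
from st import *
st()
E
```

```text
t 7.55 pos [568.9  70.2 112. ] F [-0.4  1.4 11.2] M [ 0.42 -0.03  0.  ] w 12.3 q6 [-0.09  0.22  1.69  0.    1.23 -0.3 ] yang 11.9 x [ 0.007  0.003 -1.   ]
```

Request:
apply_moves(
  deltas=[
    [0.0001, 0, 0, 6, 0, 0, 0.005],
    [0, 0, 0, 6, 0, 0, 0.005],
    [0, 0, 0, 6, 0, 0, 0.005],
    [0, 0, 0, 6, 0, 0, 0.005],
    [0, 0, 0, 0, 0, 0, 0.005],
    [0, 0, 0, 0, 0, 0, 0.005],
  ],
)

```text
clock: 8.3
eef_pos: [569.6, 70.2, 112.1]
tcp_rot: [0.446, 0.553, 0.444, -0.547]
force: [2.2, 3.0, 10.0]
width: 12.1
```

```bash
python3 - <<'E'
from st import *
st()
E
```

```text
t 8.3 pos [569.6  70.2 112.1] F [ 2.2  3.  10. ] M [ 0.42 -0.36 -0.03] w 12.1 q6 [-0.09  0.22  1.69  0.    1.23  0.12] yang -12.1 x [ 0.009  0.003 -1.   ]
```

Request:
apply_moves(
  deltas=[
    [-0.002, 0, 0, 0, 0, 0, 0.005],
    [-0.003, 0, 0, 0, 0, 0, 0.005],
    [-0.001, 0, 0, 0, 0, 0, 0.005],
    [0, 0, 0, 0, 0, 0, 0.005],
  ],
)

```text
clock: 8.8
eef_pos: [569.2, 70.1, 115.6]
tcp_rot: [0.446, 0.552, 0.444, -0.547]
force: [8.1, 2.6, -1.9]
width: 11.6
```

```bash
python3 - <<'E'
from st import *
st();p,d=manip.capture("wrist");cv2.imwrite("pics/w5.png",p)
E
```

```text
t 8.8 pos [569.2  70.1 115.6] F [ 8.1  2.6 -1.9] M [ 0.41 -1.55 -0.05] w 11.6 q6 [-0.09  0.21  1.68  0.    1.24  0.12] yang -12.1 x [ 0.008  0.003 -1.   ]
```

View pics/w5.png

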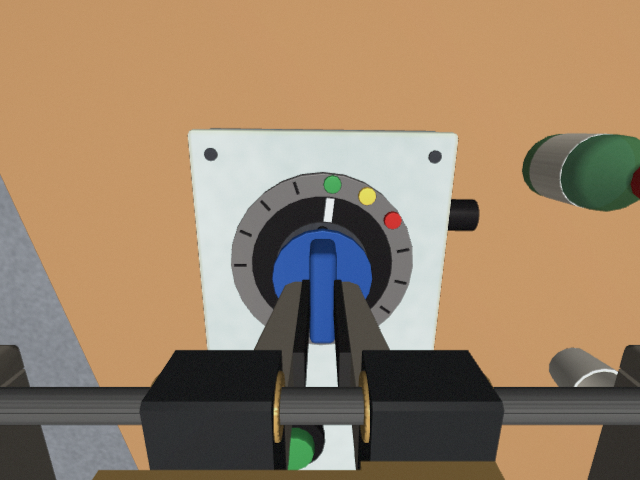

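The white pointer at (329,210) lines up with the green peg at (332,184). I'll open the gripper, lift, and check again.

Request:
apply_moves(
  deltas=[
    [0, 0.0015, 0, 0, 0, 0, 0.005],
    [0, 0, 0, 0, 0, 0, 0.02],
    [0, 0, 0, 0, 0, 0, 0.035],
    [0, 0, 0, 0, 0, 0, 0.035],
    [-0.02, 0, 0, 0, 0, 0, 0.035],
    [-0.04, 0, 0, 0, 0, 0, 0.035],
    [-0.04, 0, 0, 0, 0, 0, 0.03],
    [0, 0, 0, 0, 0, 0, 0],
  ],
)

```text
clock: 9.85
eef_pos: [569.8, 68.1, 219.0]
tcp_rot: [0.446, 0.552, 0.443, -0.548]
force: [-0.6, -0.4, -0.4]
width: 21.7
```

```bash
python3 - <<'E'
from st import *
o,M=st();print(M.round(3));p,d=manip.capture("wrist");cv2.imwrite("pics/w6.png",p);c=manip.calibration("wrist")
bl=[b for b in blobs(p,(50,120,60),(75,255,255),8)[0]]
for b in bl: print(b,ray(c,b[0],97).round(1),ray(c,b[0],104).round(1))
E
```

```text
t 9.85 pos [569.8  68.1 219. ] F [-0.6 -0.4 -0.4] M [-0.04  0.06  0.04] w 21.7 q6 [-0.09  0.13  1.57  0.    1.44  0.12] yang -12.1 x [ 0.007 -0.001 -1.   ]
[[ 0.007  0.978 -0.209]
 [-0.001 -0.209 -0.978]
 [-1.     0.007 -0.001]]
([326.6, 165.2], 109) [583.6 120.1  97. ] [583.6 120.7 104. ]
([303.3, 362.1], 493) [519.5 -69.3  97. ] [520.9 -64.5 104. ]
```

View pics/w6.png

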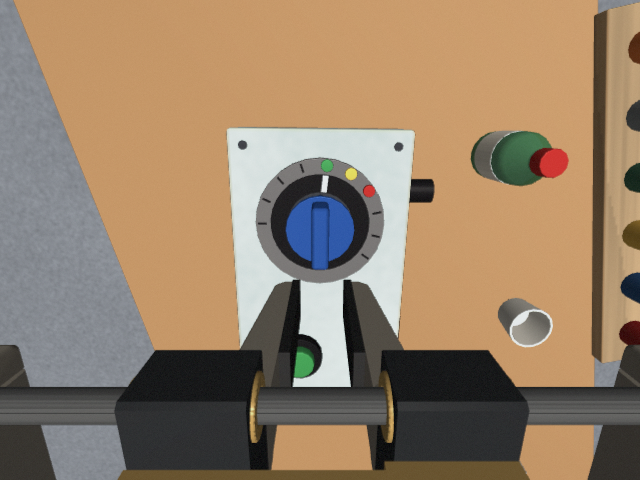

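The dial pointer at (325,184) stays at the green peg (327,166) and the knob is free. Now to the button at about (517,-67.5).

Request:
apply_moves(
  deltas=[
    [0, -0.0033, 0.0237, 0, 0, 0, 0],
    [0, -0.005, 0.03, 0, 0, 0, 0],
    [0, -0.005, 0.03, 0, 0, 0, 0],
    [0, -0.005, 0.03, 0, 0, 0, 0],
    [0, -0.005, 0.03, 0, 0, 0, 0],
    [0.03, 0, 0, 0, 0, 0, 0],
    [0.04, 0, 0, 0, 0, 0, 0],
    [0.03, 0, 0, 0, 0, 0, 0],
    [0.008, 0, 0, 0, 0, 0, 0],
    [0, 0, 0, 0, 0, 0, 0],
  ],
)

```text
clock: 11.15
eef_pos: [514.2, -67.1, 106.4]
tcp_rot: [-0.444, -0.549, -0.445, 0.55]
force: [-0.2, -0.0, -0.3]
width: 0.4
```

```bash
python3 - <<'E'
from st import *
st();p,d=manip.capture("wrist");cv2.imwrite("pics/w7.png",p);p,d=manip.capture("scene");cv2.imwrite("pics/s7.png",cv2.resize(p[180:340,270:430],None,fx=3.5,fy=3.5))
E
```

```text
t 11.15 pos [514.2 -67.1 106.4] F [-0.2 -0.  -0.3] M [-0.05  0.03  0.  ] w 0.4 q6 [-0.36  0.09  1.84  0.    1.21 -0.15] yang -12.1 x [-0.002  0.001 -1.   ]
```

View pics/w7.png

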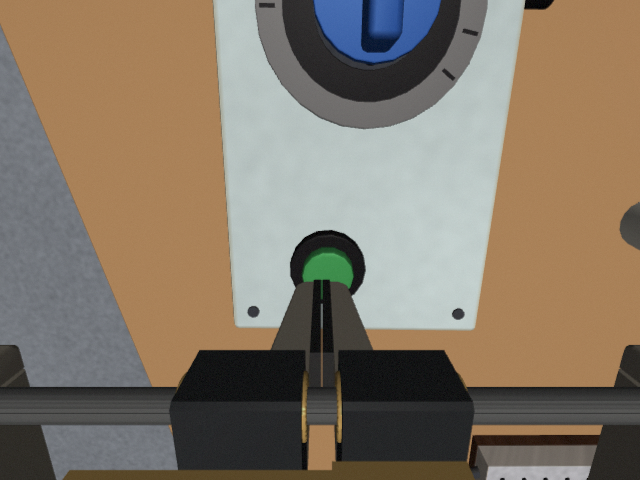

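View pics/s7.png

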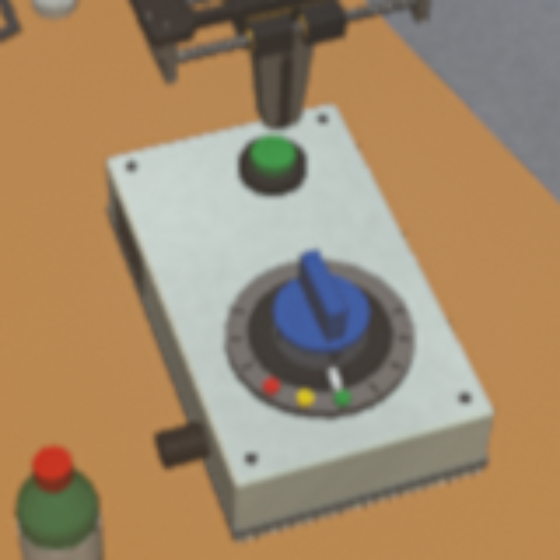

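```bash
python3 - <<'E'
from st import *
o,M=st();c=manip.calibration("wrist");p=cv2.imread("pics/w7.png")
P=lambda X:(lambda q:(c["mtx"]@(q/q[2]))[:2].round(1))(c["R"]@X+np.ravel(c["t"]))
X=np.array(o["eef_pos"]);print("tcp px",P(X),[P(X-10*M[:,2]),P(X+10*M[:,2])], "btn px",P(np.array([517,-67.5,104])))
print(ray(c,(328,250),104),ray(c,(303,272),104),ray(c,(353,272),104))
cs=manip.calibration("scene");Q=lambda X:(lambda q:(cs["mtx"]@(q/q[2]))[:2].round(1))(cs["R"]@X+np.ravel(cs["t"]))
print("scene tcp",Q(X),"btn",Q(np.array([517,-67.5,104])), "seen", 270+273/3.5,180+153/3.5)
E
```

```text
t 11.25 pos [515.6 -67.6 108.1] F [-1.1  0.  -0.2] M [-0.04  0.08 -0.01] w 0.3 q6 [-0.36  0.09  1.83  0.    1.21 -0.15] yang -12.1 x [ 0.002 -0.001 -1.   ]
tcp px [322.8 276.5] [array([322.8, 260.6]), array([322.8, 291.9])] btn px [325.1 273.2]
[521.7271305  -53.45678353 104.        ] [504.16707238 -63.97204312 104.        ] [533.59871301 -70.2895972  104.        ]
scene tcp [349.  221.2] btn [348.5 222.7] seen 348.0 223.71428571428572
```

```bash
python3 - <<'E'
from st import *
o,M=st();c=manip.calibration("wrist");p,d=manip.capture("wrist")
K=c["mtx"];t=np.ravel(c["t"])
for u,v in[(312,284),(332,284),(312,290),(312,300),(332,300),(312,320),(322,262),(322,272),(328,278)]:
    z=d[v,u];X=c["R"].T@(z*np.array([(u-K[0,2])/K[0,0],(v-K[1,2])/K[1,1],1])-t);print(u,v,z,X.round(1),"tool",(M.T@(X-np.array(o["eef_pos"]))).round(1))
E
```

```text
t 11.25 pos [515.6 -67.6 108.1] F [-1.1  0.  -0.2] M [-0.04  0.08 -0.01] w 0.3 q6 [-0.36  0.09  1.83  0.    1.21 -0.15] yang -12.1 x [ 0.002 -0.001 -1.   ]
312 284 181.93074 [511.8 -58.1 138.2] tool [-30.1  -5.6  -8.5]
332 284 180.44255 [521.8 -59.6 139.6] tool [-31.5   4.5  -9.1]
312 290 173.74377 [512.1 -57.6 146.6] tool [-38.5  -5.4  -9.1]
312 300 163.34032 [512.4 -57.6 157.4] tool [-49.3  -5.1  -9.2]
332 300 162.46971 [521.3 -59.1 158.2] tool [-50.1   3.9  -9.6]
312 320 145.32574 [512.9 -57.2 176.2] tool [-68.1  -4.7  -9.6]
322 262 214.39673 [516.7 -59.9 104.5] tool [ 3.6 -0.5 -7.8]
322 272 217.11841 [515.3 -66.5 103.7] tool [ 4.4 -0.5 -1.1]
328 278 217.73172 [518.1 -70.9 104.2] tool [3.9 3.1 2.6]
```

Request:
apply_moves(
  deltas=[
    [0.003, 0.0015, 0, 0, 0, 0, 0],
    [0.001, 0, 0, 0, 0, 0, 0],
    [0, 0, 0, 0, 0, 0, 0],
    [0, 0, 0, 0, 0, 0, 0],
  ],
)

```text
clock: 11.8
eef_pos: [516.3, -67.7, 103.1]
tcp_rot: [0.445, 0.55, 0.445, -0.55]
force: [0.1, 0.6, -0.3]
width: 0.2
```

Request:
apply_moves(
  deltas=[
    [0.001, 0, 0, 0, 0, 0, 0],
    [0.001, 0, 0, 0, 0, 0, 0],
    [0, 0, 0, 0, 0, 0, 0],
  ],
)

```text
clock: 12.18
eef_pos: [516.1, -67.6, 100.9]
tcp_rot: [-0.445, -0.55, -0.445, 0.55]
force: [-0.0, -0.6, -0.2]
width: 0.4
```

Request:
apply_moves(
  deltas=[
    [0.001, 0, 0, 0, 0, 0, 0],
    [0.001, 0, 0, 0, 0, 0, 0],
    [0, 0, 0, 0, 0, 0, 0],
  ],
)

```text
clock: 12.55
eef_pos: [516.2, -67.7, 98.9]
tcp_rot: [-0.445, -0.55, -0.445, 0.55]
force: [-0.8, -0.1, -1.0]
width: 0.8
```

No contact force yet at z 98.9, which is below the button's nominal top. I'll look before going further.

```bash
python3 - <<'E'
from st import *
o,M=st();p,d=manip.capture("wrist");cv2.imwrite("pics/w8.png",p);p,d=manip.capture("scene");cv2.imwrite("pics/s8.png",cv2.resize(p[160:260,290:410],None,fx=6,fy=6,interpolation=cv2.INTER_CUBIC))
E
```

```text
t 12.55 pos [516.2 -67.7  98.9] F [-0.8 -0.1 -1. ] M [-0.08  0.04 -0.02] w 0.8 q6 [-0.36  0.11  1.84 -0.    1.2  -0.15] yang -12.1 x [-0.  0. -1.]
```

View pics/w8.png

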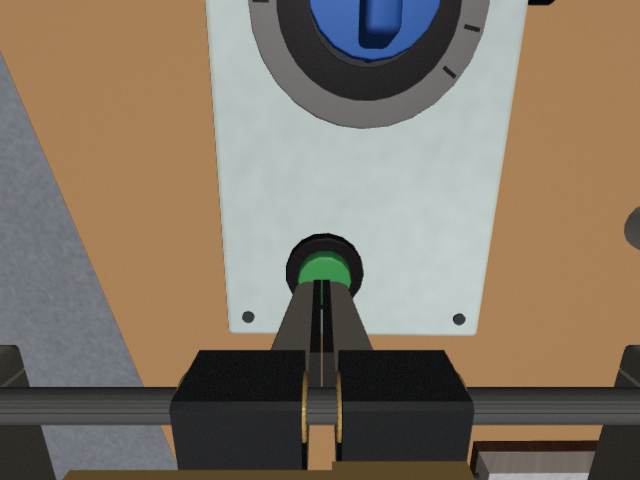

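View pics/s8.png

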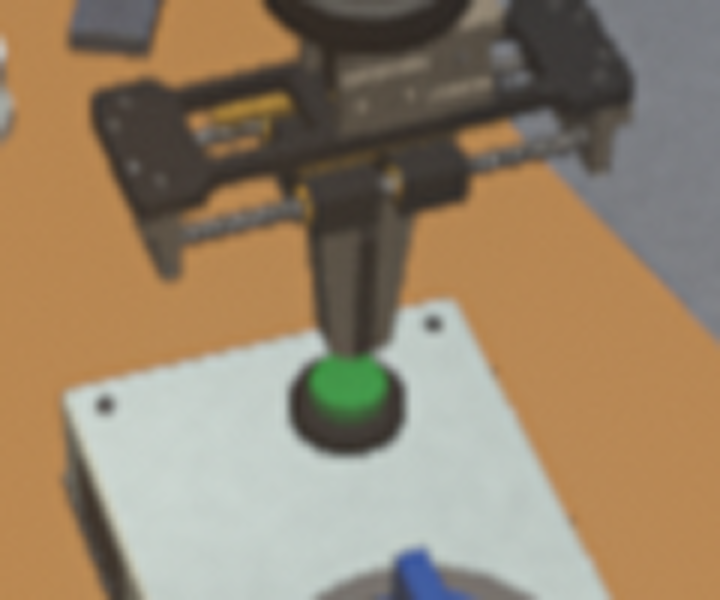

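The pictures show the finger ends still well above the button (gap of around 15 mm or more), so the real finger end lies behind the stated TCP. I'll keep lowering in small steps against the force reading.

Request:
apply_moves(
  deltas=[
    [0.002, 0, 0, 0, 0, 0, 0],
    [0.002, 0, 0, 0, 0, 0, 0],
    [0.002, 0, 0, 0, 0, 0, 0],
    [0, 0, 0, 0, 0, 0, 0],
  ],
)

```text
clock: 13.15
eef_pos: [516.1, -67.6, 92.7]
tcp_rot: [-0.445, -0.55, -0.445, 0.55]
force: [0.1, -0.2, -0.1]
width: 0.3
```

Request:
apply_moves(
  deltas=[
    [0.002, 0, 0, 0, 0, 0, 0],
    [0.001, 0, 0, 0, 0, 0, 0],
    [0, 0, 0, 0, 0, 0, 0],
  ],
)

```text
clock: 13.52
eef_pos: [516.2, -67.7, 89.9]
tcp_rot: [-0.445, -0.55, -0.445, 0.55]
force: [0.5, -0.2, -0.4]
width: 0.5
```

Request:
apply_moves(
  deltas=[
    [0.002, 0, 0, 0, 0, 0, 0],
    [0.001, 0, 0, 0, 0, 0, 0],
    [0, 0, 0, 0, 0, 0, 0],
  ],
)

```text
clock: 13.9
eef_pos: [516.2, -67.6, 86.9]
tcp_rot: [-0.445, -0.55, -0.445, 0.55]
force: [-0.9, 0.0, 0.2]
width: 0.2
```

Request:
apply_moves(
  deltas=[
    [0.002, 0, 0, 0, 0, 0, 0],
    [0.001, 0, 0, 0, 0, 0, 0],
    [0, 0, 0, 0, 0, 0, 0],
  ],
)

```text
clock: 14.28
eef_pos: [516.1, -67.6, 83.9]
tcp_rot: [-0.445, -0.55, -0.445, 0.55]
force: [1.0, 0.2, 0.0]
width: 0.7
```

```bash
python3 - <<'E'
from st import *
o,M=st();p,d=manip.capture("wrist");cv2.imwrite("pics/w9.png",p);p,d=manip.capture("scene");cv2.imwrite("pics/s9.png",cv2.resize(p[160:260,290:410],None,fx=6,fy=6,interpolation=cv2.INTER_CUBIC))
E
```

```text
t 14.28 pos [516.1 -67.6  83.9] F [1.  0.2 0. ] M [-0.05  0.07 -0.03] w 0.7 q6 [-0.36  0.12  1.85 -0.    1.17 -0.15] yang -12.1 x [-0.  0. -1.]
```

View pics/w9.png

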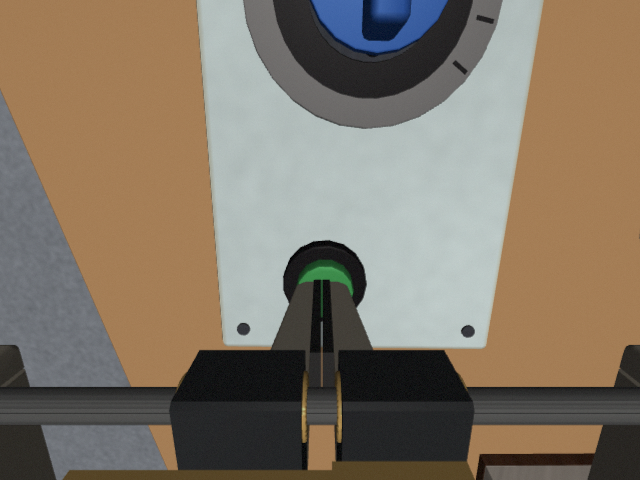

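View pics/s9.png

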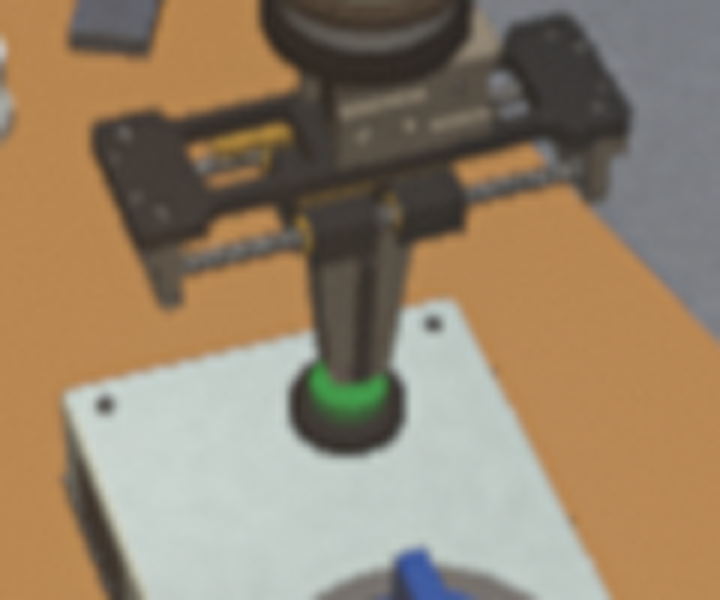

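Request:
apply_moves(
  deltas=[
    [0.001, 0, 0, 0, 0, 0, 0],
    [0.001, 0, 0, 0, 0, 0, 0],
    [0, 0, 0, 0, 0, 0, 0],
  ],
)

```text
clock: 14.75
eef_pos: [516.1, -67.6, 81.9]
tcp_rot: [-0.445, -0.55, -0.445, 0.55]
force: [0.4, 1.2, 0.4]
width: 0.3
```

Request:
apply_moves(
  deltas=[
    [0.001, 0, 0, 0, 0, 0, 0],
    [0.001, 0, 0, 0, 0, 0, 0],
    [0, 0, 0, 0, 0, 0, 0],
  ],
)

```text
clock: 15.12
eef_pos: [516.1, -67.6, 79.8]
tcp_rot: [-0.445, -0.55, -0.445, 0.55]
force: [-0.0, 0.4, -0.5]
width: 0.4
```

Request:
apply_moves(
  deltas=[
    [0.001, 0, 0, 0, 0, 0, 0],
    [0.001, 0, 0, 0, 0, 0, 0],
    [0, 0, 0, 0, 0, 0, 0],
  ],
)

```text
clock: 15.5
eef_pos: [516.2, -67.6, 77.9]
tcp_rot: [-0.445, -0.55, -0.445, 0.55]
force: [0.0, 0.0, 0.4]
width: 0.5
```

Request:
apply_moves(
  deltas=[
    [0.001, 0, 0, 0, 0, 0, 0],
    [0.001, 0, 0, 0, 0, 0, 0],
    [0, 0, 0, 0, 0, 0, 0],
  ],
)

```text
clock: 15.88
eef_pos: [516.4, -67.7, 76.2]
tcp_rot: [0.445, 0.55, 0.445, -0.55]
force: [-0.1, -0.4, 1.6]
width: 0.7
```

Request:
apply_moves(
  deltas=[
    [0.001, 0, 0, 0, 0, 0, 0],
    [0.001, 0, 0, 0, 0, 0, 0],
    [0, 0, 0, 0, 0, 0, 0],
  ],
)

```text
clock: 16.25
eef_pos: [516.4, -67.7, 74.1]
tcp_rot: [0.445, 0.55, 0.445, -0.55]
force: [-2.2, 0.5, 2.8]
width: 0.4
```

```bash
python3 - <<'E'
from st import *
o,M=st();p,d=manip.capture("wrist");cv2.imwrite("pics/w10.png",p[150:390,180:480].repeat(2,0).repeat(2,1));p,d=manip.capture("scene");cv2.imwrite("pics/s10.png",cv2.resize(p[160:260,290:410],None,fx=6,fy=6,interpolation=cv2.INTER_CUBIC))
E
```

```text
t 16.25 pos [516.4 -67.7  74.1] F [-2.2  0.5  2.8] M [-0.02  0.21 -0.02] w 0.4 q6 [-0.36  0.14  1.86 -0.    1.15 -0.15] yang -12.1 x [ 0. -0. -1.]
```

View pics/w10.png

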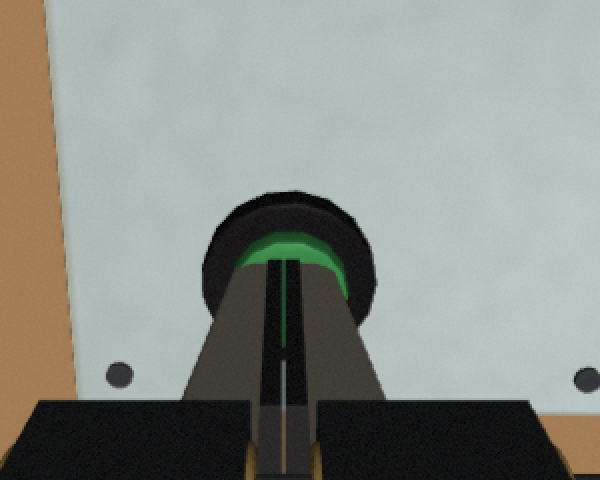

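View pics/s10.png

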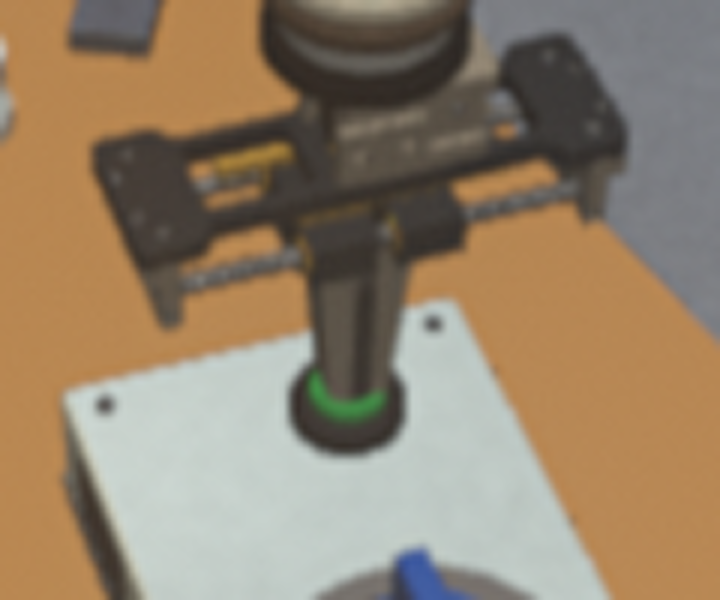

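Contact began near TCP z 77, and the button is going down. I'll continue to the full press, then back off.

Request:
apply_moves(
  deltas=[
    [0.001, 0, 0, 0, 0, 0, 0],
    [0.001, 0, 0, 0, 0, 0, 0],
    [0, 0, 0, 0, 0, 0, 0],
  ],
)

```text
clock: 16.73
eef_pos: [516.4, -67.7, 72.1]
tcp_rot: [0.445, 0.55, 0.445, -0.55]
force: [-0.5, -0.6, 3.7]
width: 0.5
```

Request:
apply_moves(
  deltas=[
    [0.001, 0, 0, 0, 0, 0, 0],
    [0.001, 0, 0, 0, 0, 0, 0],
    [0, 0, 0, 0, 0, 0, 0],
  ],
)

```text
clock: 17.1
eef_pos: [516.4, -67.7, 71.1]
tcp_rot: [-0.445, -0.55, -0.445, 0.55]
force: [-3.8, 2.1, 12.0]
width: 0.4
```

The button bottomed out (force rose to 12 N at z 71.1, about 6 mm of travel). I'll retreat upward and check.

Request:
apply_moves(
  deltas=[
    [-0.005, 0, 0, 0, 0, 0, 0],
    [-0.02, 0, 0, 0, 0, 0, 0],
    [-0.05, 0, 0, 0, 0, 0, 0],
    [-0.06, 0, 0, 0, 0, 0, 0],
    [-0.03, -0.03, 0, 0, 0, 0, 0],
    [0, -0.05, 0, 0, 0, 0, 0],
    [0, -0.04, 0, 0, 0, 0, 0],
    [0, 0, 0, 0, 0, 0, 0],
  ],
)

```text
clock: 18.1
eef_pos: [397.5, -42.0, 234.4]
tcp_rot: [0.445, 0.55, 0.445, -0.55]
force: [0.3, -0.4, 0.5]
width: 0.7
```

```bash
python3 - <<'E'
from st import *
o,M=st();p,d=manip.capture("top");cv2.imwrite("pics/t11.png",cv2.resize(p[190:295,245:380],None,fx=5.6,fy=5.6,interpolation=cv2.INTER_CUBIC));p,d=manip.capture("scene");cv2.imwrite("pics/s11.png",p)
E
```

```text
t 18.1 pos [397.5 -42.  234.4] F [ 0.3 -0.4  0.5] M [-0.06  0.06  0.02] w 0.7 q6 [-0.41 -0.36  1.98  0.    1.52 -0.2 ] yang -12.1 x [ 0. -0. -1.]
```

View pics/t11.png

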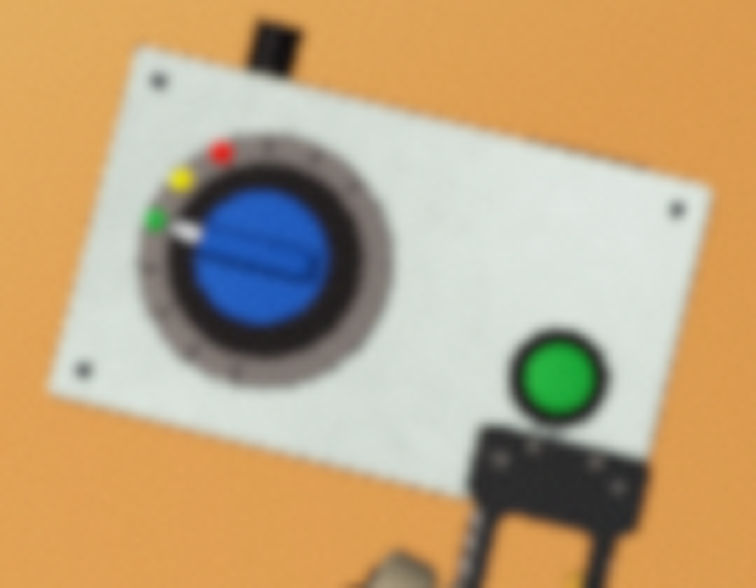

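View pics/s11.png

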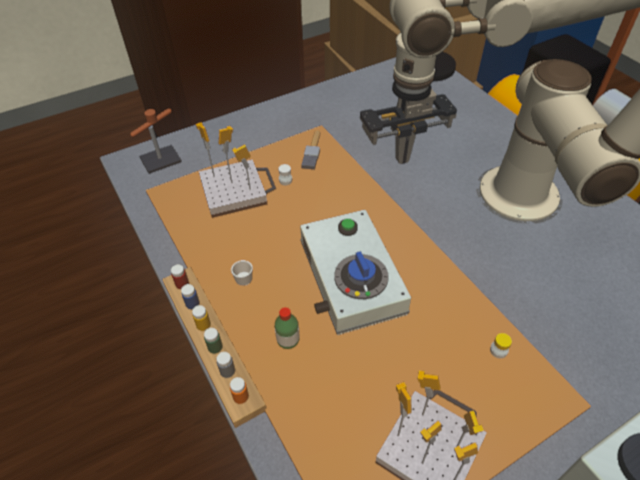

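In the zoomed top view the pointer (185,231) is at the green peg (155,220), and the button is back up. In the scene view nothing else has moved and the arm is clear.

```bash
python3 -c "
from cell import manip
print(manip.job_done())"
```

```text
the job is handed in; nothing more can be done
None
```

The fan controller is set: the white pointer rests at the green peg and the start button has been pressed. I handed the job in at about 18 s.

- **Dial:** I pinched the blue knob and turned it 4 clicks (96°) clockwise. The push read 10–12 N whenever I read it, with a 12.2 N peak. I then let the knob rise and released it. The last top and scene pictures show the pointer still at the green peg.
- **Button:** After about 6 mm of travel from first contact, the force rose to 12 N against the end stop. That is past the 4 mm that counts as pressed. It is back up, but I saw no separate sign that the fan is running.
- **Surroundings:** In the last pictures the arm is clear and nothing else on the bench has visibly moved.

**Did not agree:**
- **Finger length:** The fingers touched the button with the TCP about 27 mm below the button top. The real finger ends therefore sit above the reported TCP, so the knob was probably pinched only near the top of its bar.
- **Hidden pointer:** It could not be seen while the knob was fully pressed, so I confirmed the setting only once the knob was up again.

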